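Sort bolt and nut into the parts tray and slide it home in the rack

TASK

Put the loose bolt and the loose nut into the parts tray, the bolt in with the tray's bolt and the nut in with its nut. Then slide the loaded tray nose first into the slot of the rack and push gently until it has ridden over the spring catch and stands fully home against the stop inside; the stop can be set at different depths, so feel for it rather than ramming the tray.

Things in the scene. Friction and masses are not known exactly. Their poses are not given: they have to be found in the camera images.
- tray: Open plain steel parts tray, 150 (x, nose at +x) x 128 (y) mm, 0.4 kg; origin at the centre of its underside. Floor 4 mm; side and nose walls 4 thick, 20 high; front wall (outer face x = -75) 5 thick, 32 high. A divider along y = 0, 8 wide and 12 high, makes two compartments 141 x 56 mm inside, centred at y = +32 and -32.
- tray_tab (a point): Middle of the top of the tray's upright lifting tab, 40 (tray x) x 12 (tray y) mm, 60 mm above the tray's underside, at the tray's centre.
- tray_bump (a point): Top of a round bump on the divider, 12 mm wide, 18 mm above the tray's underside and 22 mm behind the nose, over which the rack's spring roller rides. The middle 44 mm of the nose wall is only 12 mm high to pass under the roller.
- rack: Fixed grey steel bench rack, 309 x 180 x 172 mm; origin at bench level in the middle of the housing's front plane, +x straight into the slot. Above the slot the housing front goes on up to z = 172 (a shelf with a tin and a tape roll), so no gripper fits upright over the tray inside. The floor plate, 8 mm thick, projects 131 mm in front as a landing.
- slot_mouth (a point): Middle of the slot's mouth, on the floor plate (z = 8) at the housing's front plane; axes as the rack's. The slot is 133 mm wide and 74 mm high, 174 deep. Two rails on the landing, tops 28 mm above this point, narrow from 164 mm apart at their front ends (x = -131) to 133 at the mouth.
- catch (a joint): Lift (m) of a spring roller that hangs in the slot before the stop: 0 free, 0.0045 on top of the tray's bump, about 0.002 behind it with the tray home; riding over takes some 6 to 18 N. The stop behind it holds the tray's front wall flush with the housing front or up to 10 mm proud of it (tray origin x 65 to 75 in the rack frame): where exactly is unknown.
- tray_bolt: Large bright hex bolt, 29 x 61 x 26 mm, lying in one of the tray's compartments (which one varies) as the mark of its kind; origin at the centre of its underside, shank along its y axis.
- tray_nut: Small bright hex nut, 19 x 22 x 10 mm, lying in the tray's other compartment; origin at the centre of its underside.
- loose_bolt: Small rusty hex bolt, 18 x 45 x 16 mm, lying on the bench; origin at the centre of its underside, shank (10 mm thick) along its y axis from y = -22 to 14, head at +y.
- loose_nut: Large rusty hex nut, 24 x 27 x 13 mm, lying flat on the bench; origin at the centre of its underside, two of its flats (24 mm apart) face along its x axis.

How it is judged (in metres and radians):
On the way:
1. the loose bolt lies in the compartment of the tray's bolt and the loose nut in that of the tray's nut, with the tray still outside the slot (((y of loose_bolt in the frame of tray between 0.002 and 0.064 m and x of loose_bolt in the frame of tray between -0.072 and 0.075 m and z of loose_bolt in the frame of tray between -0.002 and 0.036 m and y of tray_bolt in the frame of tray between 0.002 and 0.064 m and x of tray_bolt in the frame of tray between -0.072 and 0.075 m and z of tray_bolt in the frame of tray between -0.002 and 0.036 m and y of loose_nut in the frame of tray between -0.064 and -0.002 m and x of loose_nut in the frame of tray between -0.072 and 0.075 m and z of loose_nut in the frame of tray between -0.002 and 0.036 m and y of tray_nut in the frame of tray between -0.064 and -0.002 m and x of tray_nut in the frame of tray between -0.072 and 0.075 m and z of tray_nut in the frame of tray between -0.002 and 0.036 m) or (y of loose_bolt in the frame of tray between -0.064 and -0.002 m and x of loose_bolt in the frame of tray between -0.072 and 0.075 m and z of loose_bolt in the frame of tray between -0.002 and 0.036 m and y of tray_bolt in the frame of tray between -0.064 and -0.002 m and x of tray_bolt in the frame of tray between -0.072 and 0.075 m and z of tray_bolt in the frame of tray between -0.002 and 0.036 m and y of loose_nut in the frame of tray between 0.002 and 0.064 m and x of loose_nut in the frame of tray between -0.072 and 0.075 m and z of loose_nut in the frame of tray between -0.002 and 0.036 m and y of tray_nut in the frame of tray between 0.002 and 0.064 m and x of tray_nut in the frame of tray between -0.072 and 0.075 m and z of tray_nut in the frame of tray between -0.002 and 0.036 m)) and x of tray in the frame of rack below -0.03 m), for 0.2 s.
At the end, for the whole second after the job is handed in: Both bolts lie in one compartment, both nuts in the other; the tray is flat and straight in the slot (0.05 rad, 4 mm across), origin at least 63.7 mm past the housing front, the roller dropped behind its bump (catch 0.9 to 3.3 mm), at rest (((y of loose_bolt in the frame of tray between 0.002 and 0.064 m and x of loose_bolt in the frame of tray between -0.072 and 0.075 m and z of loose_bolt in the frame of tray between -0.002 and 0.036 m and y of tray_bolt in the frame of tray between 0.002 and 0.064 m and x of tray_bolt in the frame of tray between -0.072 and 0.075 m and z of tray_bolt in the frame of tray between -0.002 and 0.036 m and y of loose_nut in the frame of tray between -0.064 and -0.002 m and x of loose_nut in the frame of tray between -0.072 and 0.075 m and z of loose_nut in the frame of tray between -0.002 and 0.036 m and y of tray_nut in the frame of tray between -0.064 and -0.002 m and x of tray_nut in the frame of tray between -0.072 and 0.075 m and z of tray_nut in the frame of tray between -0.002 and 0.036 m) or (y of loose_bolt in the frame of tray between -0.064 and -0.002 m and x of loose_bolt in the frame of tray between -0.072 and 0.075 m and z of loose_bolt in the frame of tray between -0.002 and 0.036 m and y of tray_bolt in the frame of tray between -0.064 and -0.002 m and x of tray_bolt in the frame of tray between -0.072 and 0.075 m and z of tray_bolt in the frame of tray between -0.002 and 0.036 m and y of loose_nut in the frame of tray between 0.002 and 0.064 m and x of loose_nut in the frame of tray between -0.072 and 0.075 m and z of loose_nut in the frame of tray between -0.002 and 0.036 m and y of tray_nut in the frame of tray between 0.002 and 0.064 m and x of tray_nut in the frame of tray between -0.072 and 0.075 m and z of tray_nut in the frame of tray between -0.002 and 0.036 m)) and x of tray in the frame of rack above 0.0637 m and y of tray in the frame of rack between -0.004 and 0.004 m and z of tray in the frame of rack below 0.0105 m and angle between the x axis of tray and the x axis of rack, either way round below 0.05 rad and value of joint catch between 0.0009 and 0.0033 m and linear speed of tray below 0.01 m/s); the robot touches nothing.
It fails at once if the tray, well inside the slot, is rammed against the stop or the rack (contact force over 75 N) (contact force between tray and rack above 75 N and x of tray in the frame of rack above 0.03 m).
It also fails if it takes over 72 s, if anything falls off the work surface, if the arm or the gripper's body presses on something with over 40 N, if the wrist force passes 120 N, or if a joint passes its speed limit or range.

ROBOT

A 6-joint arm with a two-finger parallel gripper is mounted at the origin on a cart in front of the work surface, level with it; the furniture and walls round the work are solid. World frame = base frame: x ahead of the robot, y to its left, z up, the work surface at z = 0. Lengths are in m, angles in degrees, forces in N, time in s.
With the tool pointing down it reaches from about 0.25 to 0.725 m from the base axis. Payload 9.7 kg.
Tool frame: the origin (TCP) lies at the very end of the fingers, on their centre line; the grasp point (between the pads) lies grasp_offset behind it (grasp_offset is the distance from the TCP to the grasp point, in m); z points along the fingers, y is the line along which they close (so a half turn about z gives the same grasp; the last joint's range is limited). The gripper opens to 85 mm and grips with 20 to 120 N. Pads are 22 mm wide; open, the fingers measure 114 mm over their backs; the gripper's body (76 mm by 85 mm) begins 54 mm behind the grasp point. The pads swing forward as they close: fully open they stand 13 mm farther back than shut.
Start: joints at [72.88, 4.979, 10.078, 95.1, 0, 90], TCP at [0.162, 0.526, 0.231] pointing down, gripper open.
Joint ranges: [-179.16, 179.16], [-48.56, 103.87], [-65.8, 70.77], [-126.05, 130.52], [-82.76, 87.17], [-180, 180]. Speed limits (degrees/s): [127.2, 127.2, 147.25, 180, 180, 180].

INTERFACE

Orientations are given as [roll, pitch, yaw] about the fixed x, y, z axes, in that order (R = Rz(yaw) Ry(pitch) Rx(roll)).
In Python, from workcell import get_obs, camera, calibration, job_done, recognise, cut_out, mark_of, grasp_offset gives the robot as it stands.
- The arm moves only by the tool servo_tool, never from a script. Its argument "moves" is a list of rows, each a list of 3 entries, a list of its own where there are three numbers: the turn, a rotation vector about the tool's x, y, z in degrees, then the shift along the tool's x, y, z in m, then the opening in per cent of the stroke, from 0 (shut) to 100 (fully open). In form: [[[ax, ay, az], [x, y, z], claw], ...]. A call has 1 to 12 rows; each row shifts and turns the commanded pose from where the row before left it, along the tool's axes as they then stand; what a row does not reach is not made up. A row lasts 1/10 s, in which the tool goes at most 50 mm and 8.59 degrees, less where a joint would pass 70% of its speed; a pose out of reach is approached as far as the arm can. A call is refused whole if a number of a shift passes 0.05 or a number of a turn 8.59, either way. A call with a gripper value outside its range is refused whole. The fingers move at their own pace and stop on an object; "force" is the grip in N (left out, the last holds). Time passes only in rows, so rows that do not move let the fingers close. It gives the time, the measured TCP pose, the force, the opening and the grip force at its end, in the units of the state.
- get_obs(): the state, without advancing time (a new reading comes with each control period).
- camera(name): name is "scene" or "top" or "wrist"; returns (picture, depth): 384x512x3 uint8, red, green, blue; 384x512 float32, m along the optical axis (not along the pixel's ray), 0 where there is no reading.
- calibration(name): a dict with "camera_matrix" (3x3 intrinsics, pixels), "R" (3x3) and "t" (3): a world point X has camera coordinates R X + t. Camera axes: x right, y down, z forward; pixel columns grow to the right and rows downward; lengths in m; the calibration is good to about 2 mm. A picture is of the moment at which its call begins: read the wrist's pose just before it. calibration takes no time and is no camera call; for the wrist camera it gives the pose at the moment of the call.
- job_done(): hands the job in; it is judged then, once.
Trained networks look in the newest picture that a camera, given by its name, has taken for a name from the list of things; names that differ only in an ending like _2 or _b are one class to them, and where a whole thing is asked for, a point or a joint stands for the part that bears it (a point fixed in the world has none). Each returns a list of dicts, best first, with "score" (0 to 1); they miss things now and then, are a little off and sometimes report something else, mostly with a low value. They report only what shows in the picture. A call takes as long as a camera call.
- recognise(name, camera): "xyz" ([x, y, z] in m, in the coordinates of the camera as it stood for that picture, good to about 4 mm: the middle of the surface that is visible of it).
- cut_out(name, camera): "mask" (384x512 bool, what is visible of it).
- mark_of(name, camera): "xyz" ([x, y, z] in m, in the coordinates of the camera as it stood for that picture, good to about 4 mm: a listed point, or the origin of a listed thing).
The state is a dict: "time": time; "q": joint angles; "qd": joint speeds; "joint_efforts": joint torques, N m; "ee_pos": TCP position; "tcp_rot": TCP orientation; "wrist_force": force on the tool from outside, world axes, zero at the start; "torque": the same for the moment, N m; "opening": finger opening in m; "grasp_force": force on a finger pad.
Only numpy, scipy, OpenCV 4.12 (cv2) and the standard library are available. Lean on these libraries where they do the work, as an engineer would, in place of code of your own. Each camera call takes 0.05 s, during which the arm holds its last target. There are 200 camera calls.

## Working session

There is one attempt and no reset: what is moved stays moved. The work goes in short steps, Python scripts to look and compute and a tool call to move; the robot and the scene stay as the last step left them, time stands still between calls to the robot, and variables do not carry over. Pictures are saved under pics/ and viewed, at most 10 in all, crops included, and the job is handed in when it is done.

Besides the shell and the picture viewer there is one more tool, called after "Call:" in YAML: its name, and indented under it one key for each argument. servo_tool: Moves the arm, as the interface text tells. Its arguments: {"type":"object","properties":{"moves":{"type":"array"},"force":{"type":"number"}},"required":["moves"]}

```bash
ls; mkdir -p pics; cat > h.py <<'E'
import numpy as np, cv2
from workcell import *
def look(cam, save=None):
    c=calibration(cam); im,d=camera(cam)
    if save: cv2.imwrite('pics/'+save, im[:,:,::-1])
    return c,im,d
def w(c,p): return c['R'].T@(np.array(p)-c['t'])
def pts(c,d,mask):
    v,u=np.nonzero(mask&(d>0)); K=c['camera_matrix']; z=d[v,u]
    P=np.stack([(u-K[0,2])/K[0,0]*z,(v-K[1,2])/K[1,1]*z,z],1)
    return (P-c['t'])@c['R']
E
python3 - <<'E'
from h import *
np.set_printoptions(precision=4,suppress=True)
print(grasp_offset,get_obs())
cs={}
for cam in('top','scene'):
    c,im,d=look(cam,cam+'0.png')
    for n in('tray','rack','slot_mouth','tray_tab','tray_bump','tray_bolt','tray_nut','loose_bolt','loose_nut'):
        m=mark_of(n,cam)
        print(cam,n,[(w(c,r['xyz']),round(r['score'],2)) for r in m[:2]])
E
```

```text
pics
0.0187 {'time': 0.0, 'q': array([72.8791,  5.0101, 10.0351, 95.0976, -0.0016, 89.9998]), 'qd': array([ 0.051 ,  0.0841, -0.0096, -0.0804,  0.0363,  0.03  ]), 'joint_efforts': array([  0.001 , -52.0394,  46.4802,   0.0167,   0.0001,  -0.    ]), 'ee_pos': array([0.1619, 0.5254, 0.2306]), 'tcp_rot': array([-179.9274,    0.0016,  162.8793]), 'wrist_force': array([-0.4701, -0.0953,  0.3346]), 'torque': array([ 0.017 , -0.0251,  0.0054]), 'grasp_force': 0.0, 'opening': 0.08564569164206859}
top tray [(array([ 0.5073, -0.247 , -0.0016]), 0.66), (array([ 0.6497, -0.116 , -0.0023]), 0.37)]
top rack [(array([ 0.5088,  0.1662, -0.0017]), 0.95)]
top slot_mouth [(array([0.5076, 0.1678, 0.0068]), 0.79)]
top tray_tab [(array([ 0.508 , -0.2442,  0.0604]), 0.81)]
top tray_bump [(array([ 0.504 , -0.1974,  0.0174]), 0.89)]
top tray_bolt [(array([ 0.5375, -0.2063,  0.0042]), 0.72)]
top tray_nut [(array([ 0.4795, -0.2055,  0.0043]), 0.58)]
top loose_bolt [(array([ 0.6511, -0.1165,  0.0018]), 0.51)]
top loose_nut [(array([ 0.6477, -0.2307, -0.0004]), 0.52)]
scene tray [(array([ 0.509 , -0.1886,  0.0158]), 0.39)]
scene rack [(array([0.5134, 0.1679, 0.0022]), 0.75)]
scene slot_mouth [(array([0.5118, 0.1661, 0.0051]), 0.82)]
scene tray_tab [(array([ 0.5082, -0.2479,  0.061 ]), 0.77), (array([ 0.5085, -0.1908,  0.0188]), 0.62)]
scene tray_bump [(array([ 0.5048, -0.1931,  0.0192]), 0.87)]
scene tray_bolt [(array([ 0.5423, -0.2094,  0.0068]), 0.47)]
scene tray_nut [(array([ 0.4743, -0.2115,  0.0029]), 0.4)]
scene loose_bolt [(array([ 0.6484, -0.1192, -0.0019]), 0.54), (array([0.5117, 0.1672, 0.0007]), 0.43)]
scene loose_nut [(array([ 0.6502, -0.2294, -0.0035]), 0.44)]
```

View pics/top0.png

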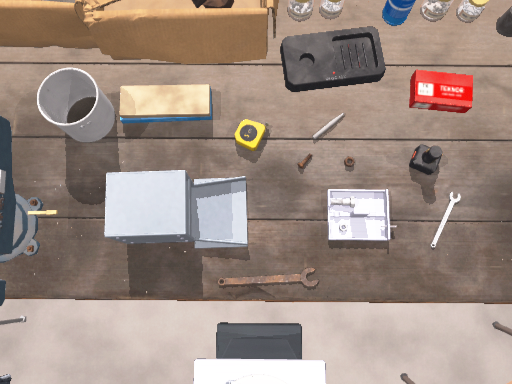

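View pics/scene0.png

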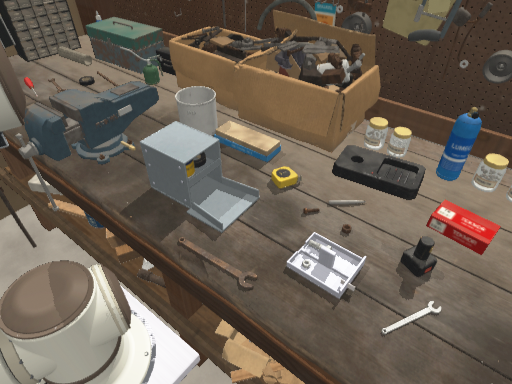

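```bash
python3 - <<'E'
from h import *
np.set_printoptions(precision=4,suppress=True)
c,im,d=look('top')
for n in('loose_bolt','loose_nut','tray','tray_tab','tray_bolt','tray_nut','rack'):
    for r in cut_out(n,'top')[:1]:
        P=pts(c,d,r['mask']); 
        if n in('tray','tray_tab','rack'):
            pass
        q=P[:,:2]; q0=q.mean(0); e,v=np.linalg.eigh(np.cov((q-q0).T))
        rr=cv2.minAreaRect((q*1000).astype(np.float32))
        print(n,round(r['score'],2),len(P),q0,'zmax',np.percentile(P[:,2],[5,50,95]),'axis',np.degrees(np.arctan2(v[1,1],v[0,1])),rr)
E
```

```text
loose_bolt 0.54 65 [ 0.6481 -0.1139] zmax [0.005 0.01  0.016] axis 138.57124852015917 ((648.9864501953125, -116.58026123046875), (12.507735252380371, 43.66371536254883), 44.51525115966797)
loose_nut 0.73 2902 [ 0.5071 -0.2507] zmax [0.0005 0.0048 0.0326] axis 90.95402761580152 ((508.3385009765625, -250.71104431152344), (160.49951171875, 129.00064086914062), 89.72596740722656)
tray 0.67 2908 [ 0.5069 -0.2506] zmax [0.0005 0.0048 0.0326] axis 91.14140083608281 ((508.42547607421875, -251.49456787109375), (162.27073669433594, 128.90516662597656), 89.89420318603516)
tray_tab 0.78 3015 [ 0.5057 -0.2495] zmax [0.     0.0048 0.0324] axis 91.86926940847988 ((510.5284118652344, -250.53982543945312), (165.2331085205078, 135.6536865234375), 89.20179748535156)
tray_bolt 0.67 168 [ 0.5389 -0.2121] zmax [0.0143 0.0206 0.0308] axis 88.21267328904378 ((538.6858520507812, -207.80172729492188), (29.486629486083984, 57.047794342041016), 2.2838003635406494)
rack 0.85 9686 [0.5033 0.1955] zmax [0.0052 0.1687 0.1738] axis 94.53623699642696 ((508.05389404296875, 190.60411071777344), (177.12411499023438, 309.52398681640625), 2.2549374103546143)
```

The top view shows the rack at px (175,210), with its slot opening to the right (−y). The tray is at (360,215) with its nose to the left. Its bolt lies in the upper compartment (world x≈0.54) and its nut in the lower one (x≈0.477). The loose bolt is at (305,160) and the loose nut at (350,161). Next I'll turn the tool to yaw 90 and go above the loose parts.

Call:
servo_tool:
  moves:
    - [[0, 0, 8.1], [0, 0, 0], 100]
    - [[0, 0, 8.1], [0, 0, 0], 100]
    - [[0, 0, 8.1], [0, 0, 0], 100]
    - [[0, 0, 8.1], [0, 0, 0], 100]
    - [[0, 0, 8.1], [0, 0, 0], 100]
    - [[0, 0, 8.1], [0, 0, 0], 100]
    - [[0, 0, 8.1], [0, 0, 0], 100]
    - [[0, 0, 8.1], [0, 0, 0], 100]
    - [[0, 0, 8.1], [0, 0, 0], 100]
    - [[0, 0, 0], [-0.0358, 0.0224, 0], 100]
    - [[0, 0, 0], [-0.0358, 0.0224, 0], 100]
    - [[0, 0, 0], [-0.0358, 0.0224, 0], 100]

```text
time: 2.6
ee_pos: [0.2294, 0.417, 0.2311]
tcp_rot: [-180.0, 0.0, 90.0]
wrist_force: [0.7, -1.0, 0.8]
opening: 0.0857
grasp_force: 0.0
```

Call:
servo_tool:
  moves:
    - [[0, 0, 0], [-0.0358, 0.0224, 0], 100]
    - [[0, 0, 0], [-0.0358, 0.0224, 0], 100]
    - [[0, 0, 0], [-0.0358, 0.0224, 0], 100]
    - [[0, 0, 0], [-0.0358, 0.0224, 0], 100]
    - [[0, 0, 0], [-0.0358, 0.0224, 0], 100]
    - [[0, 0, 0], [-0.0358, 0.0224, 0], 100]
    - [[0, 0, 0], [-0.0358, 0.0224, 0], 100]
    - [[0, 0, 0], [-0.0358, 0.0224, 0], 100]
    - [[0, 0, 0], [-0.0358, 0.0224, 0], 100]
    - [[0, 0, 0], [-0.0358, 0.0224, 0], 100]
    - [[0, 0, 0], [-0.0358, 0.0224, 0], 100]
    - [[0, 0, 0], [-0.0358, 0.0224, 0], 100]

```text
time: 3.8
ee_pos: [0.4984, -0.0133, 0.2314]
tcp_rot: [180.0, -0.0, 90.0]
wrist_force: [0.8, 1.4, -0.3]
opening: 0.0853
grasp_force: 0.0
```

Call:
servo_tool:
  moves:
    - [[0, 0, 0], [-0.0358, 0.0224, 0], 100]
    - [[0, 0, 0], [-0.0358, 0.0224, 0], 100]
    - [[0, 0, 0], [-0.0358, 0.0224, 0], 100]
    - [[0, 0, 0], [-0.0358, 0.0224, 0], 100]
    - [[0, 0, 0], [-0.0358, 0.0224, 0], 100]
    - [[0, 0, 0], [0, 0, 0], 100]
    - [[0, 0, 0], [0, 0, 0], 100]

```text
time: 4.5
ee_pos: [0.6097, -0.1913, 0.2302]
tcp_rot: [-179.9, -0.0, 89.9]
wrist_force: [-0.2, 0.6, -0.2]
opening: 0.0853
grasp_force: 0.0
```

```bash
cat > hex.py <<'E'
from h import *
np.set_printoptions(precision=4,suppress=True)
def measure(save,names):
    o=get_obs(); print(o['time'],o['ee_pos'],o['tcp_rot'],o['wrist_force'])
    c,im,d=look('wrist',save)
    for n in names:
        print(n,'mark',[(w(c,r['xyz']),round(r['score'],2)) for r in mark_of(n,'wrist')[:2]])
        for r in cut_out(n,'wrist')[:1]:
            P=pts(c,d,r['mask'])
            if len(P)<5: continue
            q=P[:,:2]; e,v=np.linalg.eigh(np.cov(q.T))
            rr=cv2.minAreaRect((q*1000).astype(np.float32))
            print('  cut',round(r['score'],2),len(P),q.mean(0),np.percentile(P[:,2],[5,50,95]),'axis',np.degrees(np.arctan2(v[1,1],v[0,1])),np.round(rr[0],1),np.round(rr[1],1),round(rr[2],1))
E
python3 -c "
from hex import *
measure('w1.png',['loose_bolt','loose_nut','tray_bolt','tray_nut','tray_tab','tray_bump'])"
```

```text
4.5 [ 0.6097 -0.1913  0.2302] [-179.9008   -0.0368   89.8962] [-0.2313  0.5669 -0.241 ]
loose_bolt mark [(array([ 0.6543, -0.1109, -0.0004]), 0.85), (array([ 0.5429, -0.2016,  0.0036]), 0.38)]
  cut 0.86 413 [ 0.6489 -0.1123] [0.0072 0.0105 0.0158] axis 138.62582264444168 [ 650.9 -114.9] [16.9 44. ] 45.3
loose_nut mark [(array([ 0.6473, -0.2327, -0.0011]), 0.73), (array([ 0.5124, -0.2473,  0.0609]), 0.34)]
  cut 0.85 387 [ 0.6495 -0.2277] [-0.0004  0.0119  0.0135] axis 139.51258301099912 [ 651.1 -228.9] [25.4 28.7] 63.8
tray_bolt mark [(array([ 0.5387, -0.2062,  0.0048]), 0.74)]
  cut 0.79 891 [ 0.5423 -0.2103] [0.0139 0.0204 0.0295] axis 91.53398691796116 [ 544.4 -208.4] [61.8 28.9] 81.8
tray_nut mark [(array([ 0.4798, -0.2071, -0.0001]), 0.8)]
  cut 0.72 252 [ 0.4776 -0.2076] [0.0047 0.013  0.0147] axis -140.7532214511161 [ 477.5 -209.2] [22.4 20.5] 84.5
tray_tab mark [(array([ 0.5161, -0.2446,  0.0627]), 0.9)]
  cut 0.64 13318 [ 0.5077 -0.2438] [0.0025 0.0043 0.0368] axis 106.72326015086426 [ 504.1 -254.7] [171.9 138.7] 89.8
tray_bump mark [(array([ 0.5161, -0.1931,  0.014 ]), 0.67)]
  cut 0.94 13099 [ 0.5077 -0.2437] [0.0026 0.0043 0.0366] axis 107.61586808766336 [ 504.5 -251.7] [137.9 165.9] 0.1
```

View pics/w1.png

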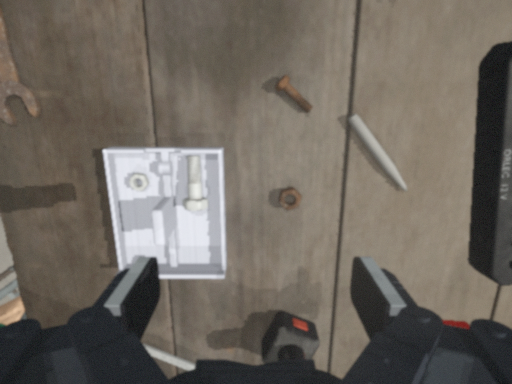

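The wrist view shows the bolt at px (294,93) with its head up-left, the nut at (290,198) and the tray at (165,213). I'll turn to yaw 135 over the bolt and grip it.

Call:
servo_tool:
  moves:
    - [[0, 0, 0], [0.0375, 0.0215, 0], 50]
    - [[0, 0, 0], [0.0375, 0.0215, 0], 50]
    - [[0, 0, -7.5], [0, 0, 0.03], 50]
    - [[0, 0, -7.5], [0, 0, 0.03], 50]
    - [[0, 0, -7.5], [0, 0, 0.03], 50]
    - [[0, 0, -7.5], [0, 0, 0.03], 50]
    - [[0, 0, -7.5], [0, 0, 0.03], 50]
    - [[0, 0, -7.5], [0, 0, 0.03], 50]
    - [[0, 0, 0], [0, 0, 0.026], 50]
    - [[0, 0, 0], [0, 0, 0.02], 50]
    - [[0, 0, 0], [0, 0, 0], 50]
  force: 40

```text
time: 6.25
ee_pos: [0.6506, -0.1152, 0.0018]
tcp_rot: [-179.8, -0.3, 135.0]
wrist_force: [-0.6, 0.2, 0.4]
opening: 0.0429
grasp_force: 0.0
```

Call:
servo_tool:
  moves:
    - [[0, 0, 0], [0, 0, 0], 0]
    - [[0, 0, 0], [0, 0, 0], 0]
    - [[0, 0, 0], [0, 0, 0], 0]
    - [[0, 0, 0], [0, 0, 0], 0]
    - [[0, 0, 0], [0, 0, 0], 0]
    - [[0, 0, 0], [0, 0, 0], 0]

```text
time: 6.85
ee_pos: [0.6537, -0.1157, 0.0071]
tcp_rot: [179.9, 0.1, 135.0]
wrist_force: [-0.7, 0.2, 6.4]
opening: 0.007
grasp_force: 39.3
```

Call:
servo_tool:
  moves:
    - [[0, 0, 0], [0, 0, -0.02], 0]
    - [[0, 0, 0], [0, 0, -0.04], 0]
    - [[0, 0, 0], [0, 0, -0.04], 0]
    - [[0, 0, 0], [0, 0, 0], 0]

```text
time: 7.25
ee_pos: [0.6552, -0.116, 0.1124]
tcp_rot: [179.7, 0.4, 135.0]
wrist_force: [0.5, 0.7, 0.4]
opening: 0.0072
grasp_force: 39.3
```

```bash
python3 -c "
from hex import *
measure('w2.png',['loose_bolt','loose_nut'])
print(get_obs()['opening'],get_obs()['grasp_force'])"
```

```text
7.25 [ 0.6552 -0.116   0.1124] [179.6862   0.4447 134.9781] [0.4918 0.6929 0.4488]
loose_bolt mark [(array([ 0.6598, -0.1109,  0.1069]), 0.95)]
  cut 0.91 1865 [ 0.6489 -0.108 ] [0.11   0.1156 0.1211] axis 135.31635020139404 [ 655.7 -111.5] [17.9 45.9] 52.7
loose_nut mark [(array([ 0.6514, -0.2277,  0.001 ]), 0.72)]
  cut 0.9 804 [ 0.649  -0.2268] [-0.0002  0.011   0.0132] axis 88.05803170124307 [ 649.3 -231.9] [33.2 28.5] 64.5
0.00717769990132052 39.29729640483856
```

View pics/w2.png

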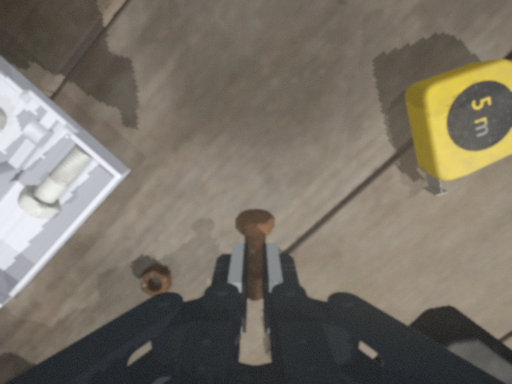

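The bolt is held in line with the fingers at px (255,250), its head towards tool +x. The nut is still at (155,280). I'll take the bolt over the bolt compartment at yaw 90.

Call:
servo_tool:
  moves:
    - [[0, 0, 7.5], [0, 0, 0], 0]
    - [[0, 0, 7.5], [0, 0, 0], 0]
    - [[0, 0, 7.5], [0, 0, 0], 0]
    - [[0, 0, 7.5], [0, 0, 0], 0]
    - [[0, 0, 7.5], [0, 0, 0], 0]
    - [[0, 0, 7.5], [0, 0, 0], 0]
    - [[0, 0, 0], [-0.0334, -0.0228, 0], 0]
    - [[0, 0, 0], [-0.0334, -0.0228, 0], 0]
    - [[0, 0, 0], [-0.0334, -0.0228, 0], 0]
    - [[0, 0, 0], [-0.0334, -0.0228, 0], 0]
    - [[0, 0, 0], [-0.0334, -0.0228, 0], 0]
    - [[0, 0, 0], [0, 0, 0], 0]

```text
time: 8.7
ee_pos: [0.5356, -0.2856, 0.1041]
tcp_rot: [-179.9, -0.0, 89.7]
wrist_force: [0.5, 0.6, -0.1]
opening: 0.0072
grasp_force: 39.3
```

```bash
python3 -c "
from hex import *
measure('w3.png',['loose_bolt','tray_bolt','tray_tab'])"
```

```text
8.7 [ 0.5356 -0.2856  0.1041] [-179.861    -0.0097   89.7354] [ 0.5229  0.6278 -0.1451]
loose_bolt mark [(array([ 0.5367, -0.2768,  0.0974]), 0.73)]
  cut 0.82 1923 [ 0.5359 -0.2759] [0.1016 0.1074 0.1129] axis 90.6127196870471 [ 537.1 -319.4] [ 28.  119.9] 5.7
tray_bolt mark [(array([ 0.5422, -0.2042,  0.0035]), 0.58)]
  cut 0.76 2442 [ 0.5409 -0.2096] [0.0157 0.0207 0.0295] axis 90.06710969736261 [ 541.  -205.7] [28.2 60.9] 0.6
tray_tab mark [(array([ 0.5137, -0.2463,  0.0629]), 0.55)]
  cut 0.86 36651 [ 0.505  -0.2409] [0.0027 0.0042 0.032 ] axis 85.91826344999026 [ 505.6 -254. ] [135.5 168.3] 0.2
```

View pics/w3.png

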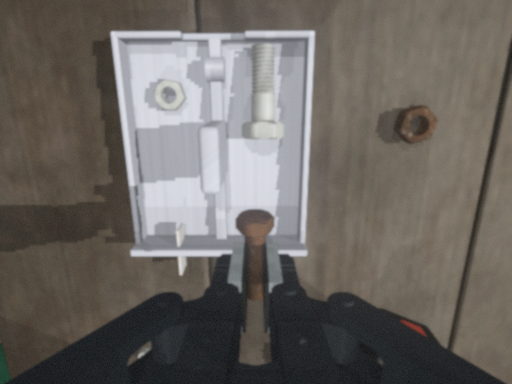

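The bolt sits in line over the rear of the right-hand compartment: tray bolt at px (264,95), tray nut at (170,95), loose nut at (417,124). Lowering.

Call:
servo_tool:
  moves:
    - [[0, 0, 0], [0.003, 0.005, 0.03], 0]
    - [[0, 0, 0], [0, 0, 0.03], 0]
    - [[0, 0, 0], [0, 0, 0.025], 0]
    - [[0, 0, 0], [0, 0, 0], 0]
    - [[0, 0, 0], [0, 0, 0], 0]

```text
time: 9.55
ee_pos: [0.5438, -0.2789, 0.0206]
tcp_rot: [-180.0, -0.0, 90.0]
wrist_force: [0.2, 0.3, 0.4]
opening: 0.0071
grasp_force: 39.9
```

Call:
servo_tool:
  moves:
    - [[0, 0, 0], [0, 0, 0.007], 0]
    - [[0, 0, 0], [0, 0, 0], 0]
    - [[0, 0, 0], [0, 0, 0], 30]
    - [[0, 0, 0], [0, 0, 0], 30]
    - [[0, 0, 0], [0, 0, 0], 30]
    - [[0, 0, 0], [0, 0, -0.02], 30]
    - [[0, 0, 0], [0, 0, -0.04], 30]
    - [[0, 0, 0], [0, 0, -0.04], 50]
    - [[0, 0, 0], [0.0, 0.04, 0], 60]
    - [[0, 0, 0], [0.005, 0.04, 0], 60]
    - [[0, 0, 0], [0, 0, 0], 60]
    - [[0, 0, 0], [0, 0, 0], 60]

```text
time: 10.75
ee_pos: [0.6239, -0.2742, 0.1123]
tcp_rot: [-179.9, -0.0, 90.0]
wrist_force: [0.1, 0.2, 0.1]
opening: 0.0509
grasp_force: 0.0
```

```bash
python3 -c "
from hex import *
measure('w4.png',['loose_bolt','loose_nut'])
c,im,d=look('wrist')
m=cut_out('loose_nut','wrist')[0]['mask']
P=pts(c,d,m); P=P[(P[:,2]>.009)]
q=P[:,:2]; ctr=(q.min(0)+q.max(0))/2; print('nut',ctr)
for a in range(0,180,10):
    s=q@[np.cos(np.radians(a)),np.sin(np.radians(a))]; lo,hi=np.percentile(s,[1,99]); print(a,round((hi-lo)*1000,1),end='; ')
"
```

```text
10.75 [ 0.6239 -0.2742  0.1123] [-179.916    -0.0303   90.0277] [0.1268 0.1804 0.0986]
loose_bolt mark [(array([ 0.5437, -0.2733,  0.0018]), 0.76)]
  cut 0.57 848 [ 0.5446 -0.272 ] [0.0093 0.0142 0.0198] axis 90.61895729014105 [ 540.6 -276.3] [45.6 19.7] 84.3
loose_nut mark [(array([ 0.6519, -0.2282,  0.0008]), 0.76)]
  cut 0.61 720 [ 0.6494 -0.2286] [0.004  0.0124 0.0135] axis 124.57431774915331 [ 649.7 -229.9] [24.9 26.6] 13.2
nut [ 0.6494 -0.2286]
0 23.4; 10 23.5; 20 23.4; 30 22.9; 40 22.2; 50 22.4; 60 23.1; 70 23.8; 80 24.0; 90 23.5; 100 23.4; 110 23.2; 120 23.8; 130 24.5; 140 24.5; 150 24.2; 160 23.3; 170 23.0;
```

View pics/w4.png

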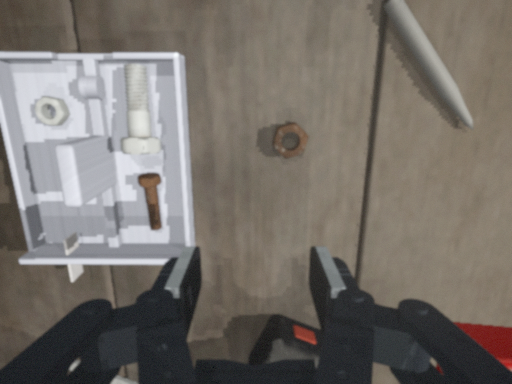

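The bolt lies in the right compartment at px (150,200), and the loose nut is at (290,140). Gripping the nut with the closing line at about 107°.

Call:
servo_tool:
  moves:
    - [[0, 0, 0], [0.0225, 0.013, 0], 60]
    - [[0, 0, 0], [0.0225, 0.013, 0], 60]
    - [[0, 0, 8.1], [0, 0, 0], 60]
    - [[0, 0, 8.1], [0, 0, 0], 60]
    - [[0, 0, 8.1], [0, 0, 0.01], 60]
    - [[0, 0, 8.1], [0, 0, 0.01], 60]
    - [[0, 0, 8.1], [0, 0, 0.01], 60]
    - [[0, 0, 8.1], [0, 0, 0.01], 60]
    - [[0, 0, 8.1], [0, 0, 0.01], 60]
    - [[0, 0, 8.1], [0, 0, 0.01], 60]
    - [[0, 0, 8.1], [0, 0, 0.01], 60]
    - [[0, 0, 0], [0, 0, 0], 60]

```text
time: 12.3
ee_pos: [0.6486, -0.2294, 0.042]
tcp_rot: [-179.9, 0.1, 16.9]
wrist_force: [-0.6, -0.3, -0.0]
opening: 0.0516
grasp_force: 0.0
```

Call:
servo_tool:
  moves:
    - [[0, 0, 0], [0, 0, 0.02], 60]
    - [[0, 0, 0], [0, 0, 0.015], 60]
    - [[0, 0, 0], [0, 0, 0.002], 60]
    - [[0, 0, 0], [0, 0, 0], 60]
    - [[0, 0, 0], [0, 0, 0], 60]

```text
time: 12.8
ee_pos: [0.65, -0.2297, 0.0072]
tcp_rot: [180.0, -0.0, 17.1]
wrist_force: [-0.2, -0.6, 0.0]
opening: 0.0508
grasp_force: 0.0
```

Call:
servo_tool:
  moves:
    - [[0, 0, 0], [0, 0, 0.002], 0]
    - [[0, 0, 0], [0, 0, 0], 0]
    - [[0, 0, 0], [0, 0, 0], 0]
    - [[0, 0, 0], [0, 0, 0], 0]
    - [[0, 0, 0], [0, 0, 0], 0]
    - [[0, 0, 0], [0, 0, 0], 0]
    - [[0, 0, 0], [0, 0, -0.02], 0]
    - [[0, 0, 0], [0, 0, -0.04], 0]
    - [[0, 0, 0], [0, 0, -0.04], 0]
    - [[0, 0, 0], [0, 0, 0], 0]

```text
time: 13.8
ee_pos: [0.6518, -0.2304, 0.1107]
tcp_rot: [179.7, -0.4, 17.1]
wrist_force: [-0.0, 0.4, 0.2]
opening: 0.0222
grasp_force: 39.3
```

```bash
python3 -c "
from hex import *
measure('w5.png',['loose_nut','tray_nut'])"
```

```text
13.8 [ 0.6518 -0.2304  0.1107] [179.7077  -0.3842  17.0813] [-0.0378  0.41    0.1882]
loose_nut mark [(array([ 0.6516, -0.2293,  0.1056]), 0.58)]
  cut 0.85 2193 [ 0.6515 -0.2289] [0.1072 0.1178 0.1192] axis -164.95917758349586 [ 618.6 -243.1] [98.8 38.4] 12.4
tray_nut mark []
```

Call:
servo_tool:
  moves:
    - [[0, 0, 8.5], [0, 0, 0], 0]
    - [[0, 0, 8.5], [0, 0, 0], 0]
    - [[0, 0, 0], [-0.0435, 0.0095, 0], 0]
    - [[0, 0, 0], [-0.0435, 0.0095, 0], 0]
    - [[0, 0, 0], [-0.0435, 0.0095, 0], 0]
    - [[0, 0, 0], [-0.0435, 0.0095, 0], 0]
    - [[0, 0, 0], [0, 0, 0], 0]
    - [[0, 0, 0], [0, 0, 0.04], 0]
    - [[0, 0, 0], [0, 0, 0.03], 0]
    - [[0, 0, 0], [0, 0, 0], 0]
    - [[0, 0, 0], [0, 0, 0], 0]

```text
time: 15.15
ee_pos: [0.4755, -0.2674, 0.034]
tcp_rot: [-179.9, 0.1, 0.1]
wrist_force: [-0.4, 0.4, -0.1]
opening: 0.0221
grasp_force: 39.3
```

Call:
servo_tool:
  moves:
    - [[0, 0, 0], [0, 0, 0.021], 0]
    - [[0, 0, 0], [0, 0, 0], 0]
    - [[0, 0, 0], [0, 0, 0], 40]
    - [[0, 0, 0], [0, 0, 0], 40]
    - [[0, 0, 0], [0, 0, 0], 40]
    - [[0, 0, 0], [0, 0, -0.02], 40]
    - [[0, 0, 0], [0, 0, -0.05], 40]
    - [[0, 0, 0], [0, 0, -0.05], 40]
    - [[0, 0, 0], [0, 0, -0.03], 40]
    - [[0, 0, -8.5], [0, 0, 0], 40]
    - [[0, 0, -8.5], [0, 0, 0], 40]
    - [[0, 0, -8.5], [0, 0, 0], 40]

```text
time: 16.35
ee_pos: [0.4759, -0.2679, 0.1644]
tcp_rot: [179.9, -0.1, 25.9]
wrist_force: [-0.5, -0.1, 0.6]
opening: 0.0341
grasp_force: 0.0
```

Call:
servo_tool:
  moves:
    - [[0, 0, -8.5], [0, 0, 0], 40]
    - [[0, 0, -8.5], [0, 0, 0], 40]
    - [[0, 0, -8.5], [0, 0, 0], 40]
    - [[0, 0, -8.5], [0, 0, 0], 40]
    - [[0, 0, -8.5], [0, 0, 0], 40]
    - [[0, 0, -8.5], [0, 0, 0], 40]
    - [[0, 0, -8.5], [0, 0, 0], 40]
    - [[0, 0, -5], [0, 0, 0], 40]
    - [[0, 0, 0], [-0.02, 0.033, 0], 40]
    - [[0, 0, 0], [0, 0, 0], 40]
    - [[0, 0, 0], [0, 0, 0], 40]

```text
time: 17.45
ee_pos: [0.5089, -0.2878, 0.1631]
tcp_rot: [-180.0, -0.0, 90.1]
wrist_force: [0.3, 0.3, 0.7]
opening: 0.0342
grasp_force: 0.0
```

```bash
python3 -c "
from hex import *
measure('w6.png',['loose_nut','tray_nut','loose_bolt','tray_bolt','tray_tab','tray_bump','tray'])
c,im,d=look('wrist'); n=im
v=np.ones(d.shape,bool); P=pts(c,d,v); s=P[(abs(P[:,2]-.057)<.008)&(abs(P[:,0]-.51)<.03)&(abs(P[:,1]+.25)<.04)]
print('tab',len(s),s.min(0),s.max(0),np.median(s,0))
b=P[(P[:,2]>.014)&(P[:,2]<.04)&(abs(P[:,0]-.51)<.09)&(abs(P[:,1]+.25)<.1)]
q=b[:,:2]; print(cv2.minAreaRect((q*1000).astype(np.float32)))
f=P[(abs(P[:,2]-.032)<.003)&(P[:,1]<-.3)]; print('front',np.percentile(f,[1,50,99],axis=0))
"
```

```text
17.45 [ 0.5089 -0.2878  0.1631] [-179.9625   -0.0201   90.0705] [0.3062 0.2716 0.7159]
loose_nut mark [(array([ 0.4775, -0.2651,  0.0031]), 0.92)]
  cut 0.81 535 [ 0.4754 -0.2654] [0.0059 0.0163 0.0178] axis 56.15244026439075 [ 474.5 -266. ] [27.5 25.3] 11.6
tray_nut mark [(array([ 0.478 , -0.2082,  0.0023]), 0.64)]
  cut 0.85 416 [ 0.4767 -0.2075] [0.0032 0.0132 0.0147] axis -153.41351899476564 [ 476.2 -207.3] [22.  19.9] 2.1
loose_bolt mark [(array([ 0.5476, -0.2723,  0.0062]), 0.73)]
  cut 0.86 594 [ 0.543  -0.2729] [0.0096 0.0143 0.0199] axis 91.75364039155038 [ 544.  -278.1] [16.8 48.5] 4.0
tray_bolt mark [(array([ 0.5411, -0.2052,  0.0022]), 0.57)]
  cut 0.69 1632 [ 0.5402 -0.2089] [0.0047 0.0204 0.0294] axis 89.17385301216646 [ 538.4 -206.8] [28.5 59.5] 6.4
tray_tab mark [(array([ 0.5126, -0.244 ,  0.0631]), 0.63)]
  cut 0.63 23622 [ 0.5068 -0.2429] [0.0026 0.0041 0.0315] axis 93.09214793597587 [ 508.  -252.8] [170.4 133.7] 87.7
tray_bump mark [(array([ 0.5117, -0.1906,  0.0158]), 0.71)]
  cut 0.57 24088 [ 0.5068 -0.2433] [0.0026 0.0041 0.0315] axis 93.75043412398196 [ 509.  -258.6] [182.9 140. ] 88.8
tray mark [(array([ 0.5114, -0.2425, -0.0003]), 0.93)]
  cut 0.79 24001 [ 0.5067 -0.2429] [0.0026 0.0041 0.0315] axis 93.2555203418234 [ 509.  -258.5] [183.3 139.9] 88.8
tab 840 [ 0.503  -0.2639  0.0508] [ 0.5145 -0.2245  0.0619] [ 0.509  -0.2436  0.0592]
((508.89764404296875, -253.47654724121094), (168.09481811523438, 128.3045654296875), 89.915283203125)
front [[ 0.4468 -0.407   0.0292]
 [ 0.5253 -0.3172  0.0315]
 [ 0.6873 -0.3142  0.0349]]
```

View pics/w6.png

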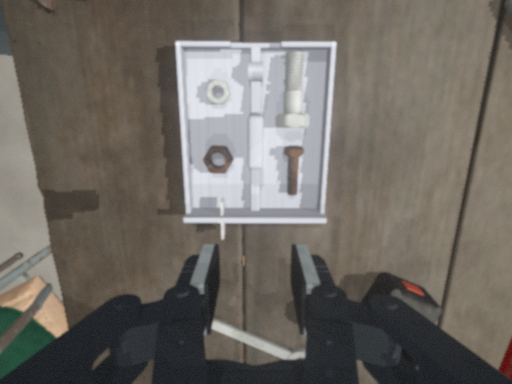

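All four parts are sorted: nuts at px (218,92) and (218,158), bolts at (294,90) and (294,170). Next I'll grip the tab and measure the rack.

Call:
servo_tool:
  moves:
    - [[0, 0, 0], [0.044, 0, 0], 40]
    - [[0, 0, 0], [0, 0, 0.04], 40]
    - [[0, 0, 0], [0, 0, 0.04], 40]
    - [[0, 0, 0], [0, 0, 0.03], 40]
    - [[0, 0, 0], [0, 0, 0.019], 40]
    - [[0, 0, 0], [0, 0, 0], 40]
    - [[0, 0, 0], [0, 0, 0], 0]
    - [[0, 0, 0], [0, 0, 0], 0]
    - [[0, 0, 0], [0, 0, 0], 0]
    - [[0, 0, 0], [0, 0, 0], 0]
    - [[0, 0, 0], [0, 0, 0], 0]
  force: 90

```text
time: 19.35
ee_pos: [0.5093, -0.2441, 0.0359]
tcp_rot: [179.9, 0.1, 90.1]
wrist_force: [-2.5, 0.3, 5.6]
opening: 0.0101
grasp_force: 89.5
```

```bash
python3 - <<'E'
from hex import *
print(get_obs()['ee_pos'])
c,im,d=look('top'); P=pts(c,d,np.ones(d.shape,bool))
t=P[(P[:,2]>.166)&(P[:,2]<.18)&(P[:,1]>.1)&(P[:,1]<.4)&(P[:,0]>.35)&(P[:,0]<.65)]
print('top',len(t),cv2.minAreaRect((t[:,:2]*1000).astype(np.float32)))
l=P[(P[:,2]>.004)&(P[:,2]<.014)&(P[:,1]>.02)&(P[:,1]<.16)&(P[:,0]>.4)&(P[:,0]<.62)]
print('landing',np.percentile(l,[1,50,99],axis=0),cv2.minAreaRect((l[:,:2]*1000).astype(np.float32)))
r=P[(P[:,2]>.025)&(P[:,2]<.045)&(P[:,1]>.03)&(P[:,1]<.16)&(P[:,0]>.4)&(P[:,0]<.62)]
for lo in np.arange(.03,.16,.013):
    s=r[(r[:,1]>=lo)&(r[:,1]<lo+.013)]
    a=s[s[:,0]<.508,0]; b=s[s[:,0]>.508,0]
    print(round(lo+.0065,4),np.percentile(a,[5,95]) if len(a) else 0,np.percentile(b,[5,95]) if len(b) else 0)
# side edges of the housing top
for lo in np.arange(.17,.34,.02):
    s=t[(t[:,1]>=lo)&(t[:,1]<lo+.02)]
    if len(s): print(round(lo+.01,3),s[:,0].min(),s[:,0].max())
E
```

```text
[ 0.5093 -0.2441  0.0359]
top 5203 ((506.3376159667969, 256.45001220703125), (145.8443145751953, 179.49330139160156), 2.3839972019195557)
landing [[0.4223 0.0361 0.0041]
 [0.5085 0.0975 0.0077]
 [0.5983 0.1588 0.0126]] ((508.8567810058594, 90.15015411376953), (139.4641571044922, 217.5889892578125), 89.97216033935547)
0.0365 [0.4292 0.4332] [0.5962 0.5999]
0.0495 [0.4303 0.4329] [0.5949 0.6005]
0.0625 [0.4304 0.4354] [0.5927 0.5979]
0.0755 [0.4317 0.4353] [0.5906 0.5952]
0.0885 [0.4327 0.4376] [0.5889 0.5942]
0.1015 [0.4339 0.4374] [0.5865 0.5927]
0.1145 [0.4346 0.4396] [0.5837 0.5895]
0.1275 [0.4364 0.4396] [0.5826 0.5866]
0.1405 [0.437 0.442] [0.5801 0.584 ]
0.1535 [0.4378 0.442 ] [0.5778 0.5846]
0.18 0.4365416603783753 0.5816896914466793
0.2 0.43657657522582033 0.5814835826328782
0.22 0.4347959955872583 0.5806575064240898
0.24 0.4340463959659687 0.5782919416983846
0.26 0.4337549252889132 0.5785495415972657
0.28 0.4320442352470662 0.5778477272377479
0.3 0.43146638750802835 0.5756061804565047
0.32 0.43100390147753476 0.5752834371725141
0.34 0.4308956802000629 0.575683283425268
```

```bash
python3 - <<'E'
from hex import *
from scipy.spatial.transform import Rotation as Ro
o=get_obs(); c=calibration('wrist'); p=-c['R'].T@c['t']
R=Ro.from_euler('xyz',o['tcp_rot'],degrees=True).as_matrix()
print(p,R.T@(p-o['ee_pos']),o['q'])
E
```

```text
[ 0.5094 -0.166   0.1781] [ 0.078   0.0005 -0.1422] [-25.6053   7.6328  -8.689   73.5516  -0.0056  64.3172]
```

Call:
servo_tool:
  moves:
    - [[0, 0, 0], [0, 0, -0.01], 0]
    - [[0, 0, 0], [0, 0, -0.025], 0]
    - [[0, 0, 0], [0, 0, -0.025], 0]
    - [[0, 0, 0], [0.02, 0, 0], 0]
    - [[0, 0, 0], [0.035, 0.001, 0], 0]
    - [[0, 0, 0], [0.035, 0, 0], 0]
    - [[0, 0, 0], [0.035, 0.001, 0], 0]
    - [[0, 0, 0], [0.035, 0, 0], 0]
    - [[0, 0, 0], [0.035, 0.001, 0], 0]
    - [[0, 0, 0], [0.035, 0, 0], 0]
    - [[0, 0, 0], [0.035, 0.001, 0], 0]
    - [[0, 0, 0], [0.035, 0, 0], 0]

```text
time: 20.6
ee_pos: [0.5119, 0.0577, 0.0945]
tcp_rot: [-180.0, -0.0, 90.1]
wrist_force: [0.3, 0.0, -5.9]
opening: 0.0103
grasp_force: 88.3
```

Call:
servo_tool:
  moves:
    - [[0, 0, -2.2], [0.014, 0, 0], 0]
    - [[0, 0, 0], [0, 0, 0], 0]
    - [[0, 0, 0], [0, 0, 0], 0]
    - [[0, 0, 0], [0, 0, 0], 0]

```text
time: 21.0
ee_pos: [0.5122, 0.0694, 0.0943]
tcp_rot: [-180.0, 0.0, 92.2]
wrist_force: [0.3, -0.3, -5.8]
opening: 0.0104
grasp_force: 88.3
```

```bash
python3 - <<'E'
from hex import *
o=get_obs();print(o['time'],o['ee_pos'],o['tcp_rot'],o['wrist_force'],o['torque'],o['opening'])
c,im,d=look('top','t2.png'); P=pts(c,d,np.ones(d.shape,bool))
b=P[(P[:,2]>.06)&(P[:,2]<.1)&(P[:,1]>-.03)&(P[:,1]<.158)&(P[:,0]>.43)&(P[:,0]<.6)]
print(len(b),cv2.minAreaRect((b[:,:2]*1000).astype(np.float32)))
c,im,d=look('scene','s2.png'); 
cv2.imwrite('pics/s2c.png',cv2.resize(im[80:290,90:400,::-1],None,fx=2.4,fy=2.4))
E
```

```text
21.0 [0.5122 0.0694 0.0943] [-179.9822    0.0207   92.2103] [ 0.2594 -0.2876 -5.7548] [-0.0615  0.0419 -0.0101] 0.010445614674977403
375 ((514.2685546875, -1.5056571960449219), (128.06240844726562, 32.759300231933594), 12.882244110107422)
```

View pics/s2c.png

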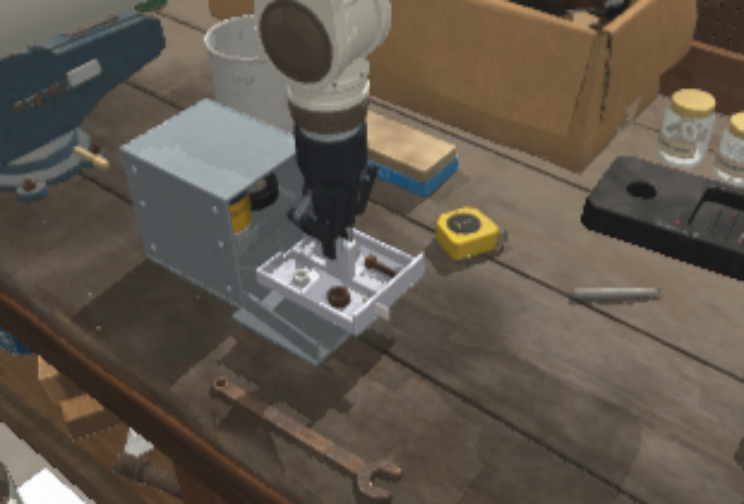

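The tray hangs level over the landing with all the parts in it (tray at about px (340,275) of the crop). Lowering.

Call:
servo_tool:
  moves:
    - [[0, 0, 0], [0, 0.0015, 0.02], 0]
    - [[0, 0, 0], [0, 0, 0.015], 0]
    - [[0, 0, 0], [0, 0, 0.01], 0]
    - [[0, 0, 0], [0, 0, 0], 0]
    - [[0, 0, 0], [0, 0, 0.002], 0]
    - [[0, 0, 0], [0, 0, 0.002], 0]
    - [[0, 0, 0], [0, 0, 0.001], 0]
    - [[0, 0, 0], [0, 0, 0], 0]

```text
time: 21.9
ee_pos: [0.5138, 0.0704, 0.0445]
tcp_rot: [180.0, -0.0, 92.3]
wrist_force: [0.5, 0.2, -6.4]
opening: 0.0102
grasp_force: 88.3
```

Call:
servo_tool:
  moves:
    - [[0, 0, 0], [0, 0, 0.001], 0]
    - [[0, 0, 0], [0, 0, 0.001], 0]
    - [[0, 0, 0], [0, 0, 0], 0]
    - [[0, 0, 0], [0, 0, 0], 0]

```text
time: 22.3
ee_pos: [0.5139, 0.0704, 0.0439]
tcp_rot: [179.9, -0.0, 92.3]
wrist_force: [-5.7, -0.2, 7.5]
opening: 0.01
grasp_force: 90.4
```

Call:
servo_tool:
  moves:
    - [[0, 0, 0], [0, 0, 0], 40]
    - [[0, 0, 0], [0, 0, 0], 40]
    - [[0, 0, 0], [0, 0, 0], 40]
    - [[0, 0, 0], [0, 0, -0.02], 40]
    - [[0, 0, 0], [0, 0, -0.04], 40]
    - [[0, 0, 0], [0, 0, -0.03], 40]
    - [[0, 0, 0], [-0.04, 0, 0], 0]
    - [[0, 0, 0], [-0.045, 0, 0], 0]
    - [[0, 0, 0], [-0.045, 0, 0], 0]
    - [[0, 7.5, 0], [0, 0, 0], 0]
    - [[0, 7.5, 0], [0, 0, 0], 0]
    - [[0, 7.5, 0], [0, 0, 0], 0]

```text
time: 23.5
ee_pos: [0.5195, -0.06, 0.1335]
tcp_rot: [179.8, -22.8, 92.3]
wrist_force: [0.1, -0.2, 0.0]
opening: -0.0001
grasp_force: 0.0
```

Call:
servo_tool:
  moves:
    - [[0, 7.5, 0], [0, 0, 0], 0]
    - [[0, 7.5, 0], [0, 0, 0], 0]
    - [[0, 7.5, 0], [0, 0, 0], 0]
    - [[0, 0, 0], [0, 0, 0], 0]
    - [[0, 0, 0], [0, 0, 0], 0]

```text
time: 24.0
ee_pos: [0.5189, -0.0602, 0.1314]
tcp_rot: [-179.8, -44.9, 92.1]
wrist_force: [-1.4, -0.1, 0.1]
opening: 0.0002
grasp_force: 0.0
```

```bash
python3 - <<'E'
from hex import *
o=get_obs();print(o['time'],o['ee_pos'],o['tcp_rot'],o['wrist_force'],o['opening'])
c,im,d=look('top'); P=pts(c,d,np.ones(d.shape,bool))
b=P[(P[:,2]>.03)&(P[:,2]<.045)&(P[:,1]>-.02)&(P[:,1]<.02)&(P[:,0]>.43)&(P[:,0]<.6)]
print('front wall',len(b),cv2.minAreaRect((b[:,:2]*1000).astype(np.float32)))
for s in (-1,1):
  for y in (.0,.02,.04,.06):
    q=P[(P[:,2]>.02)&(P[:,2]<.034)&(abs(P[:,1]-y)<.008)&(abs(P[:,0]-(.5137+s*.062))<.006)]
    print(s,y,len(q),q[:,0].mean() if len(q) else 0)
print('mark',[(w(c,r['xyz']),r['score']) for r in mark_of('tray_tab','top')[:2]])
cv2.imwrite('pics/t3.png',cv2.resize(im[140:280,100:280,::-1],None,fx=4,fy=4))
E
```

```text
24.0 [ 0.5189 -0.0602  0.1314] [-179.8477  -44.8944   92.1156] [-1.3901 -0.1212  0.1197] 0.00016171424766739438
front wall 113 ((515.2439575195312, -0.3147621154785156), (125.85081481933594, 27.036378860473633), 9.55334758758545)
-1 0.0 7 0.4530461807021867
-1 0.02 12 0.45251176216904065
-1 0.04 14 0.4521438538558834
-1 0.06 11 0.4520248830230779
1 0.0 6 0.5773238980450283
1 0.02 15 0.5768851382885
1 0.04 14 0.5763768232252268
1 0.06 14 0.5746169680799031
mark [(array([0.5127, 0.0684, 0.0665]), 0.98)]
```

View pics/t3.png

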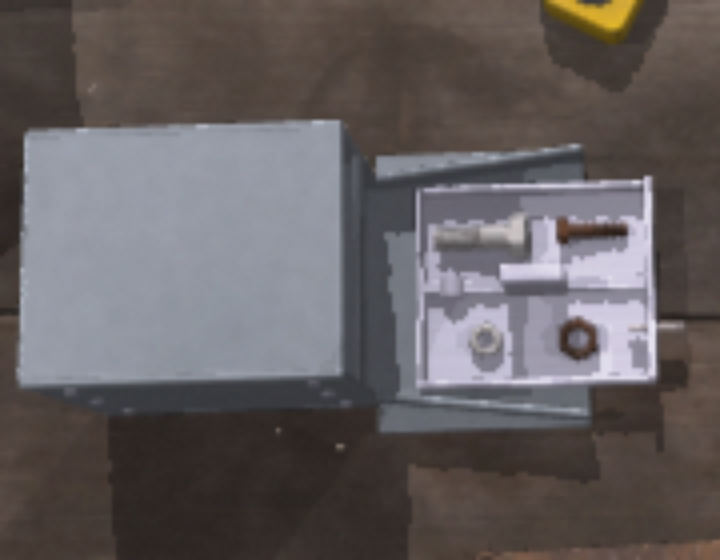

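The tray rests straight between the rails with its parts still sorted (crop px (535,285)). I'll lower the tilted, closed fingers behind the front wall and push.

Call:
servo_tool:
  moves:
    - [[0, 0, 0], [-0.025, 0, 0.025], 0]
    - [[0, 0, 0], [-0.025, 0, 0.025], 0]
    - [[0, 0, 0], [-0.024, 0, 0.024], 0]
    - [[0, 0, 0], [0, 0, 0], 0]
    - [[0, 0, 0], [0.01, 0, 0.01], 0]
    - [[0, 0, 0], [0.01, 0, 0.01], 0]
    - [[0, 0, 0], [0.007, 0, 0.007], 0]
    - [[0, 0, 0], [0, 0, 0], 0]
    - [[0, 0, 0], [0, 0, 0], 0]

```text
time: 25.0
ee_pos: [0.5176, -0.0211, 0.0285]
tcp_rot: [179.9, -45.0, 92.4]
wrist_force: [-0.1, 0.3, 0.0]
opening: -0.0003
grasp_force: 0.0
```

Call:
servo_tool:
  moves:
    - [[0, 0, 0], [-0.002, 0, 0.002], 0]
    - [[0, 0, 0], [0.0035, 0, 0.0035], 0]
    - [[0, 0, 0], [0.0035, 0, 0.0035], 0]
    - [[0, 0, 0], [0.0035, 0, 0.0035], 0]
    - [[0, 0, 0], [0.0035, 0, 0.0035], 0]
    - [[0, 0, 0], [0.0035, 0, 0.0035], 0]
    - [[0, 0, 0], [0.0035, 0, 0.0035], 0]
    - [[0, 0, 0], [0.0035, 0, 0.0035], 0]
    - [[0, 0, 0], [0.0035, 0, 0.0035], 0]
    - [[0, 0, 0], [0, 0, 0], 0]

```text
time: 26.0
ee_pos: [0.5157, 0.019, 0.0251]
tcp_rot: [180.0, -45.0, 92.3]
wrist_force: [0.2, -0.2, 0.4]
opening: 0.0
grasp_force: 0.0
```

Call:
servo_tool:
  moves:
    - [[0, 0, 0], [0.0035, 0, 0.0035], 0]
    - [[0, 0, 0], [0.0035, 0, 0.0035], 0]
    - [[0, 0, 0], [0.0035, 0, 0.0035], 0]
    - [[0, 0, 0], [0.0035, 0, 0.0035], 0]
    - [[0, 0, 0], [0.0035, 0, 0.0035], 0]
    - [[0, 0, 0], [0.0035, 0, 0.0035], 0]

```text
time: 26.6
ee_pos: [0.5149, 0.0478, 0.0251]
tcp_rot: [179.9, -45.0, 92.3]
wrist_force: [0.3, -4.2, 0.2]
opening: 0.0003
grasp_force: 2.5
```

```bash
cat > tp.py <<'E'
from hex import *
o=get_obs();print(o['time'],o['ee_pos'],o['tcp_rot'],o['wrist_force'])
for cam in('top','scene'):
    c,im,d=look(cam)
    for n in('tray_tab','tray'): 
        for r in mark_of(n,cam)[:1]:
            p=w(c,r['xyz'])-[.510,.167,0]; a=np.radians(2.2)
            print(cam,n,'rack x,y,z',p[0]*-np.sin(a)+p[1]*np.cos(a),-p[0]*np.cos(a)-p[1]*np.sin(a),p[2],r['score'])
E
python3 tp.py
```

```text
26.6 [0.5149 0.0478 0.0251] [179.9467 -44.9788  92.2891] [ 0.3045 -4.1553  0.1958]
top tray_tab rack x,y,z -0.038391483452926985 -0.00014490127166291418 0.06463036612412604 0.86
top tray rack x,y,z -0.03695068178165276 -0.0011031169128371669 0.008615672397130807 0.63
scene tray_tab rack x,y,z -0.03936818795452323 -0.0023883910476589195 0.06588414975889494 0.7
scene tray rack x,y,z -0.03842114766380534 -0.0010143021676661972 0.010383293959748617 0.76
```

Call:
servo_tool:
  moves:
    - [[0, 0, 0], [0.0035, 0, 0.0035], 0]
    - [[0, 0, 0], [0.0035, 0, 0.0035], 0]
    - [[0, 0, 0], [0.0035, 0, 0.0035], 0]
    - [[0, 0, 0], [0.0035, 0, 0.0035], 0]
    - [[0, 0, 0], [0.0035, 0, 0.0035], 0]
    - [[0, 0, 0], [0.0035, 0, 0.0035], 0]
    - [[0, 0, 0], [0.0035, 0, 0.0035], 0]
    - [[0, 0, 0], [0.0035, 0, 0.0035], 0]
    - [[0, 0, 0], [0.0035, 0, 0.0035], 0]
    - [[0, 0, 0], [0.0035, 0, 0.0035], 0]
    - [[0, 0, 0], [0.0035, 0, 0.0035], 0]
    - [[0, 0, 0], [0.0035, 0, 0.0035], 0]

```text
time: 28.1
ee_pos: [0.5125, 0.1069, 0.0248]
tcp_rot: [180.0, -45.0, 92.3]
wrist_force: [0.2, -4.7, 0.9]
opening: -0.0002
grasp_force: 2.7
```

Call:
servo_tool:
  moves:
    - [[0, 0, 0], [0.002, 0, 0.002], 0]
    - [[0, 0, 0], [0.002, 0, 0.002], 0]
    - [[0, 0, 0], [0.002, 0, 0.002], 0]
    - [[0, 0, 0], [0.002, 0, 0.002], 0]
    - [[0, 0, 0], [0.002, 0, 0.002], 0]
    - [[0, 0, 0], [0.001, 0, 0.001], 0]
    - [[0, 0, 0], [0.001, 0, 0.001], 0]
    - [[0, 0, 0], [0.001, 0, 0.001], 0]
    - [[0, 0, 0], [0.001, 0, 0.001], 0]

```text
time: 29.0
ee_pos: [0.5116, 0.1267, 0.0248]
tcp_rot: [180.0, -45.0, 92.3]
wrist_force: [-0.0, -4.1, 1.6]
opening: -0.0001
grasp_force: 2.8
```

Call:
servo_tool:
  moves:
    - [[0, 0, 0], [0.001, 0, 0.001], 0]
    - [[0, 0, 0], [0.001, 0, 0.001], 0]
    - [[0, 0, 0], [0.001, 0, 0.001], 0]
    - [[0, 0, 0], [0.001, 0, 0.001], 0]

```text
time: 29.4
ee_pos: [0.5114, 0.1323, 0.0248]
tcp_rot: [180.0, -45.0, 92.3]
wrist_force: [-0.1, -5.9, 1.2]
opening: -0.0003
grasp_force: 2.8
```

Call:
servo_tool:
  moves:
    - [[0, 0, 0], [0.001, 0, 0.001], 0]
    - [[0, 0, 0], [0.001, 0, 0.001], 0]
    - [[0, 0, 0], [0.001, 0, 0.001], 0]

```text
time: 29.7
ee_pos: [0.5112, 0.1365, 0.0248]
tcp_rot: [180.0, -45.0, 92.3]
wrist_force: [0.3, -4.8, 1.0]
opening: 0.0002
grasp_force: 2.8
```

Call:
servo_tool:
  moves:
    - [[0, 0, 0], [0.0007, 0, 0.0007], 0]
    - [[0, 0, 0], [0.0007, 0, 0.0007], 0]
    - [[0, 0, 0], [0.0007, 0, 0.0007], 0]
    - [[0, 0, 0], [0.0007, 0, 0.0007], 0]

```text
time: 30.1
ee_pos: [0.5111, 0.1405, 0.0248]
tcp_rot: [180.0, -45.0, 92.3]
wrist_force: [0.5, -5.6, 1.7]
opening: -0.0
grasp_force: 2.8
```

Call:
servo_tool:
  moves:
    - [[0, 0, 0], [0.0007, 0, 0.0007], 0]
    - [[0, 0, 0], [0.0007, 0, 0.0007], 0]
    - [[0, 0, 0], [0.0007, 0, 0.0007], 0]

```text
time: 30.4
ee_pos: [0.511, 0.1433, 0.0248]
tcp_rot: [180.0, -44.9, 92.3]
wrist_force: [-0.1, -12.0, 3.8]
opening: 0.0002
grasp_force: 5.9
```

Call:
servo_tool:
  moves:
    - [[0, 0, 0], [0.0007, 0, 0.0007], 0]
    - [[0, 0, 0], [0.0007, 0, 0.0007], 0]

```text
time: 30.6
ee_pos: [0.5112, 0.1446, 0.0248]
tcp_rot: [179.9, -44.9, 92.3]
wrist_force: [1.2, -12.9, 2.7]
opening: 0.0003
grasp_force: 6.5
```

Riding up the bump; continuing gently.

Call:
servo_tool:
  moves:
    - [[0, 0, 0], [0.0007, 0, 0.0007], 0]
    - [[0, 0, 0], [0.0007, 0, 0.0007], 0]

```text
time: 30.8
ee_pos: [0.5112, 0.1466, 0.0248]
tcp_rot: [179.9, -44.9, 92.3]
wrist_force: [0.8, -11.7, 2.0]
opening: 0.0003
grasp_force: 6.1
```

Call:
servo_tool:
  moves:
    - [[0, 0, 0], [0.0007, 0, 0.0007], 0]
    - [[0, 0, 0], [0.0007, 0, 0.0007], 0]

```text
time: 31.0
ee_pos: [0.5111, 0.1487, 0.0248]
tcp_rot: [179.9, -44.9, 92.3]
wrist_force: [0.2, -12.1, 2.7]
opening: 0.0001
grasp_force: 5.8
```

Call:
servo_tool:
  moves:
    - [[0, 0, 0], [0.0007, 0, 0.0007], 0]
    - [[0, 0, 0], [0.0007, 0, 0.0007], 0]

```text
time: 31.2
ee_pos: [0.511, 0.1507, 0.0248]
tcp_rot: [179.9, -44.9, 92.3]
wrist_force: [-0.1, -10.8, 2.0]
opening: -0.0004
grasp_force: 5.4
```

Call:
servo_tool:
  moves:
    - [[0, 0, 0], [0.0007, 0, 0.0007], 0]
    - [[0, 0, 0], [0.0007, 0, 0.0007], 0]

```text
time: 31.4
ee_pos: [0.5108, 0.1528, 0.0248]
tcp_rot: [180.0, -44.9, 92.3]
wrist_force: [-0.1, -10.7, 2.0]
opening: 0.0
grasp_force: 5.0
```

Call:
servo_tool:
  moves:
    - [[0, 0, 0], [0.0007, 0, 0.0007], 0]

```text
time: 31.5
ee_pos: [0.5108, 0.1538, 0.0248]
tcp_rot: [180.0, -44.9, 92.3]
wrist_force: [-0.3, -9.6, 1.9]
opening: -0.0002
grasp_force: 4.8
```

Call:
servo_tool:
  moves:
    - [[0, 0, 0], [0.0007, 0, 0.0007], 0]

```text
time: 31.6
ee_pos: [0.5107, 0.1549, 0.0248]
tcp_rot: [180.0, -44.9, 92.3]
wrist_force: [0.1, -9.2, 1.8]
opening: 0.0001
grasp_force: 4.5
```

Call:
servo_tool:
  moves:
    - [[0, 0, 0], [0.0007, 0, 0.0007], 0]

```text
time: 31.7
ee_pos: [0.5106, 0.1559, 0.0248]
tcp_rot: [180.0, -44.9, 92.3]
wrist_force: [1.4, -8.5, 1.9]
opening: 0.0001
grasp_force: 4.3
```

Call:
servo_tool:
  moves:
    - [[0, 0, 0], [0.0007, 0, 0.0007], 0]

```text
time: 31.8
ee_pos: [0.5106, 0.1569, 0.0248]
tcp_rot: [180.0, -44.9, 92.3]
wrist_force: [0.2, -7.8, 2.1]
opening: 0.0002
grasp_force: 4.0
```

Call:
servo_tool:
  moves:
    - [[0, 0, 0], [0.0007, 0, 0.0007], 0]

```text
time: 31.9
ee_pos: [0.5105, 0.158, 0.0248]
tcp_rot: [180.0, -44.9, 92.3]
wrist_force: [-0.7, -7.5, 0.6]
opening: 0.0004
grasp_force: 3.7
```

Call:
servo_tool:
  moves:
    - [[0, 0, 0], [0.0004, 0, 0.0004], 0]

```text
time: 32.0
ee_pos: [0.5104, 0.1587, 0.0248]
tcp_rot: [180.0, -44.9, 92.3]
wrist_force: [-0.0, -6.6, 1.0]
opening: -0.0001
grasp_force: 3.5
```

Call:
servo_tool:
  moves:
    - [[0, 0, 0], [0.0004, 0, 0.0004], 0]

```text
time: 32.1
ee_pos: [0.5104, 0.1592, 0.0248]
tcp_rot: [180.0, -45.0, 92.3]
wrist_force: [-0.4, -7.2, 1.1]
opening: -0.0002
grasp_force: 3.4
```

Call:
servo_tool:
  moves:
    - [[0, 0, 0], [0.0004, 0, 0.0004], 0]
    - [[0, 0, 0], [0.0004, 0, 0.0004], 0]

```text
time: 32.3
ee_pos: [0.5104, 0.1602, 0.0248]
tcp_rot: [180.0, -44.9, 92.2]
wrist_force: [-0.7, -12.7, 2.9]
opening: 0.0001
grasp_force: 6.5
```

Call:
servo_tool:
  moves:
    - [[0, 0, 0], [0.0004, 0, 0.0004], 0]
    - [[0, 0, 0], [0.0004, 0, 0.0004], 0]

```text
time: 32.5
ee_pos: [0.5107, 0.1604, 0.0248]
tcp_rot: [179.9, -44.8, 92.2]
wrist_force: [0.6, -20.8, 4.1]
opening: -0.0001
grasp_force: 10.2
```

Call:
servo_tool:
  moves:
    - [[0, 0, 0], [0.0004, 0, 0.0004], 0]
    - [[0, 0, 0], [0.0004, 0, 0.0004], 0]

```text
time: 32.7
ee_pos: [0.5112, 0.1607, 0.0248]
tcp_rot: [179.9, -44.7, 92.2]
wrist_force: [0.3, -29.3, 5.8]
opening: 0.0
grasp_force: 14.4
```

```bash
python3 tp.py
```

```text
32.7 [0.5112 0.1607 0.0248] [179.8706 -44.7283  92.2311] [  0.3058 -29.2538   5.8301]
scene tray_tab rack x,y,z 0.07206984183585767 -0.0010810621293786586 0.06866019146204261 0.67
scene tray rack x,y,z 0.07039174529250948 -0.003037577072508451 0.012562900607060088 0.82
```

The force climbs steeply with no further travel, so the tray is at the stop. Backing off.

Call:
servo_tool:
  moves:
    - [[0, 0, 0], [-0.001, 0, -0.001], 0]
    - [[0, 0, 0], [-0.002, 0, -0.002], 0]
    - [[0, 0, 0], [-0.01, 0, -0.01], 0]
    - [[0, 0, 0], [-0.02, 0, -0.02], 0]
    - [[0, 0, 0], [-0.03, 0, -0.03], 0]
    - [[0, 0, 0], [-0.01, 0, -0.03], 0]
    - [[0, 0, 0], [0, 0, -0.04], 0]
    - [[0, 0, 0], [0, 0, 0], 0]
    - [[0, 0, 0], [0, 0, 0], 0]

```text
time: 33.9
ee_pos: [0.5162, 0.0173, 0.0672]
tcp_rot: [180.0, -45.0, 92.2]
wrist_force: [-0.3, 0.6, -0.8]
opening: -0.0003
grasp_force: 0.0
```

```bash
python3 tp.py; python3 - <<'E'
from hex import *
c,im,d=look('scene'); cv2.imwrite('pics/s4.png',cv2.resize(im[100:250,120:290,::-1],None,fx=4,fy=4))
E
```

```text
33.9 [0.5162 0.0173 0.0672] [179.9698 -45.0161  92.2365] [-0.2876  0.6385 -0.7574]
scene tray_tab rack x,y,z 0.07240288398628102 -0.002011513272118389 0.06715907734345743 0.97
scene tray rack x,y,z 0.07478321337681564 -0.0018747179142982093 0.010431523905796845 0.71
```

View pics/s4.png

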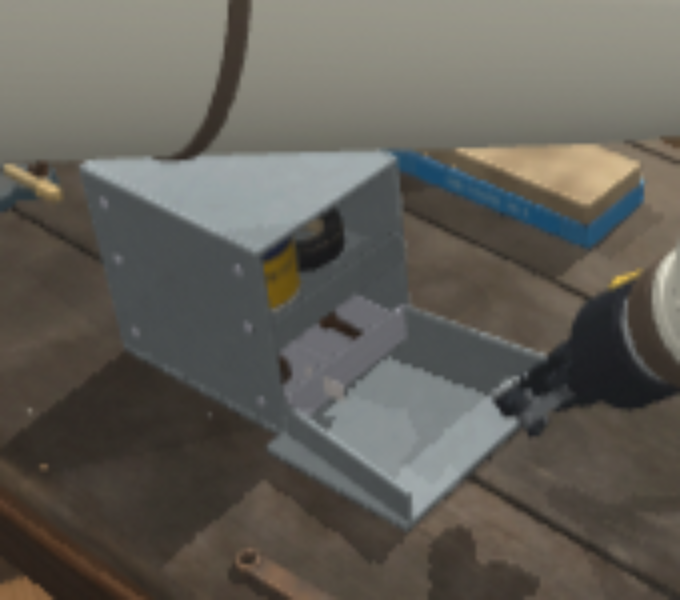

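The tray sits home with its front wall (px (350,365)) close to flush with the housing front. The parts are inside and the gripper is clear, so I'm handing in.

```bash
python3 -c "
from workcell import *
print(job_done())"
```

```text
the job is handed in; nothing more can be done
None
```

The job is handed in: the bolt and nut are sorted into the tray, which was pushed gently over the catch to the stop (peak about 29 N) and left there with the gripper clear; no verdict was returned.

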